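Lock the card holder into the desk rail

ROBOT

A 7-joint arm with a two-finger parallel gripper is mounted at the origin on the work surface. World frame = base frame: x ahead of the robot, y to its left, z up, the work surface at z = 0. Lengths are in mm, angles in degrees, forces in N, time in s.
With the tool pointing down it reaches from about 425 to 800 mm from the base axis. Payload 8.3 kg.
Tool frame: the origin (TCP) lies at the very end of the fingers, on their centre line; the grasp point (between the pads) lies 19 mm behind it; x points along the fingers, y is the direction in which the jaws open and shut, and the axes are right-handed (so a half turn about x gives the same grasp; the last joint's range is limited). The gripper opens to 85 mm and grips with 20 to 120 N. Pads are 22 mm wide; open, the fingers measure 114 mm over their backs; the gripper's body (76 mm by 85 mm) begins 54 mm behind the grasp point. The pads swing forward as they close: fully open they stand 13 mm farther back than shut.
Start: joints at [-76.14, 21.967, 0.94, 78.501, -0.361, 79.538, -2.664], TCP at [187.512, 596.19, 231.279] pointing down, gripper open.
Joint ranges: [-169.22, 169.22], [-14.56, 117.87], [-87.37, 89.26], [10.42, 133.3], [-82.24, 262.24], [0.94, 117.77], [-172.7, 172.7]. Speed limits (degrees/s): [136.94, 136.94, 172.46, 172.46, 180, 180, 180].

INTERFACE

Orientations are given as a 3x3 rotation matrix whose columns are the frame's x, y, z axes.
In Python, from rig import monitor, cams, manip gives the robot as it stands.
- The arm moves only by the shell command python3 -m inch 'ROWS'. ROWS is JSON, a list that holds one entry, the list of rows, each a list of 5 numbers: the finger opening in mm, from 0 to 85.4, then the shift along the tool's x, y, z in mm, then the turn about the tool's x in degrees. A call has 1 to 12 rows; each row shifts and turns the commanded pose from where the row before left it, along the tool's axes as they then stand; what a row does not reach is not made up. A row lasts 1/10 s, in which the tool goes at most 50 mm and 8.59 degrees, less where a joint would pass 70% of its speed; a pose out of reach is approached as far as the arm can. A call with a gripper value outside its range is refused whole. The fingers move at their own pace and stop on an object; the grip force is fixed at half the most. Time passes only in rows, so rows that do not move let the fingers close. It gives the time, the measured TCP pose, the force and the opening at its end, in the units of the state.
- monitor.state(): the state, without advancing time (a new reading comes with each control period).
- cams.camera(name): name is "scene" or "top" or "wrist"; returns a dict with "frame" (480x640x3 uint8, blue, green, red), "vertical_fov" (degrees; the focal length in pixels is half the picture's height over the tangent of half this angle, whatever the lens; pixels are square), "cx", "cy" (the principal point, pixels), "origin" and "attitude" of the camera in the world; the wrist camera has in their place "mount" (4x4, takes a point from camera to tool coordinates, whose origin is the TCP and whose axes are the tool frame's). Camera axes: x right, y down, z forward; pixel columns grow to the right and rows downward; lengths in mm; the calibration is good to about 2 mm. A picture is of the moment at which its call begins: read the wrist's pose just before it. There is no depth.
- manip.finish_job(): hands the job in, once; it reports no verdict.
The state is a dict: "time": time; "joints": joint angles; "qd": joint speeds; "effort": joint torques, N m; "position": TCP position; "tool_rot": TCP orientation; "contact_force": force on the tool from outside, world axes, zero at the start; "ft_torque": the same for the moment, N m; "opening": finger opening in mm.
Only numpy, scipy, OpenCV 4.12 (cv2) and the standard library are available. Lean on these libraries where they do the work, as an engineer would, in place of code of your own. Each camera call takes 0.05 s, during which the arm holds its last target. There are 200 camera calls.

TASK

Take the card holder out of the wooden stand and mount it on the desk's accessory rail: drop its foot lengthways into the free part of the slot, press it down against the springy strip inside, turn it a quarter turn so that the foot is caught crosswise under the lips, and let go. Feel for the slot gently rather than forcing the foot against the rail, leave the stamp in its seat, and do not disturb the other things on the desk.

Things in the scene. Friction and masses are not known exactly. Their poses are not given: they have to be found in the camera images.
- holder_mid (a point): Centre of the card holder's dark wooden block: 18 mm along x, 36 along y, 44 high, z up; grip it across the 18 mm. Loose, about 0.13 kg, standing in one seat of the stand; pull it straight up. Under the block: a steel collar 26 mm across, 6 mm thick (underside 28 mm below this point), a 10 mm round neck, then the T-foot.
- holder_foot (a point): Centre of the underside of the holder's steel T-foot, 45 mm below holder_mid, in one piece with it. The foot is a bar 12 mm along x, 30 mm along y, 7 mm thick.
- stand: Wooden stand, 80 mm along x, 160 along y, 24 high, fixed; origin under its middle. Two seats 8 mm deep, 36 mm either way along y from its middle, lengthways along y, with over 1 mm of play round the foot. One holds the holder, the other a stamp.
- slot_free (a point): Level with the flat top of the rail (36 mm above the desk), in the middle of the rail's bracket and of the slot's free stretch, which runs 75 mm either way; y along the slot, z up. The slot itself lies up to 11 mm to either side (x) of this point: not measured, to be seen or felt. Holder locked: holder_mid 32 mm above this point, collar 4 mm above the rail. Seating it with over 22 N does damage.
- rail: Steel bracket plate of the rail, 100 mm wide, 8 high, fixed; origin at its underside, below slot_free. On it an aluminium profile, 48 mm wide, is clamped up to 11 mm off the middle along x, parallel to y, on rubber pads (sinks 1 mm per 10 N). Slot in its middle: 14 mm opening, lips 6 mm thick, below them a 36 mm wide channel in which the foot turns either way. A knob 26 mm high is fixed on it 145 mm to -y.
- strip_rest (a point): Height at which the sprung steel strip in the channel rests, 11 mm below the rail's top, under slot_free. It yields from about 3 N, 0.8 N more per mm. A foot just standing on it is 2 mm too high to turn: press it more than 2 mm down; after 6 mm the collar meets the rail. Let go when turned, the strip lifts the foot against the lips' underside and holds it.
- stamp_mid (a point): A rubber stamp with a round wooden ball handle (24 mm across, its top 62 mm above its underside) standing in the other seat of the stand, to be left there; this point is on its axis, 30 mm above its underside.
- penpot_rim (a point): Middle of the mouth of a round concrete pen pot, 80 mm across and 95 mm high, loose on the desk: leave it alone.
- bowl: Concrete bowl, 96 mm across and 50 mm high, loose; origin in the middle of its underside: leave it alone.
- camera: Black camera, about 100 mm wide and 73 mm high, loose; origin under its middle: leave it alone.
- mug_tin: Round aluminium tin, 54 mm across and 50 mm high, loose; origin in the middle of its underside: leave it alone.
Things that resemble listed ones, but are neither listed nor needed, are in the scene too. What is shaped like the part that bears holder_mid but green or yellow is not meant.

How it is judged (in metres and radians):
On the way, in this order (a step that is already met when the one before it is completed fails the run):
1. the foot is down in the slot, lengthways (z of holder_mid in the frame of slot_free below 0.0375 m and angle between the y axis of holder_mid and the y axis of slot_free, either way round below 0.35 rad and horizontal distance between holder_mid and slot_free below 0.09 m), for 0.1 s.
2. the foot is turned crosswise below the lips (z of holder_mid in the frame of slot_free below 0.0345 m and angle between the y axis of holder_mid and the x axis of slot_free, either way round below 0.3 rad and horizontal distance between holder_mid and slot_free below 0.09 m), for 0.1 s.
At the end, for the whole second after the job is handed in: The card holder is let go, at rest within 90 mm of the middle of the free slot, upright within 7 degrees, its foot crosswise to the slot within 17 degrees and caught under the lips (holder_mid 29.5 to 34.5 mm above the rail's top); the stamp is within 12 mm of where it stood (all of step 2 and z of holder_mid in the frame of slot_free above 0.0295 m and angle between holder_mid's own z axis and vertical below 0.12 rad and linear speed of holder below 0.02 m/s and distance of stamp_mid from where it was at the start of the episode below 0.012 m); the robot touches nothing.
It fails at once if while it is being seated and turned, the holder is forced against the rail with more than 22 N (contact force between holder and rail above 22 N and angle between the y axis of holder_mid and the x axis of slot_free, either way round above 0.3 rad).
It fails at once if the stamp is knocked or taken from its seat (distance of stamp_mid from where it was at the start of the episode above 0.015 m).
It fails at once if the pen pot, bowl, camera or tin is pushed away by more than 30 mm (distance of any of penpot_rim, bowl, camera, mug_tin from where it was at the start of the episode above 0.03 m).
It also fails if it takes over 72 s, if anything falls off the work surface, if the arm or the gripper's body presses on something with over 40 N, if the wrist force passes 120 N, or if a joint passes its speed limit or range.

## Working session

There is one attempt and no reset: what is moved stays moved. The work goes in short steps, Python scripts to look and compute and a shell command to move; the robot and the scene stay as the last step left them, time stands still between calls to the robot, and variables do not carry over. Pictures are saved under pics/ and viewed, about 8 in all and at most 12, crops included, and the job is handed in when it is done.

```bash
ls; mkdir -p pics; python3 - <<'E'
from rig import monitor,cams
import cv2
s=monitor.state();print({k:s[k] for k in('time','position','tool_rot','contact_force','opening')})
for n in("scene","top"):
    c=cams.camera(n);cv2.imwrite(f'pics/{n}0.png',c['frame']);print(n,{k:c[k] for k in c if k!='frame'})
c=cams.camera("wrist");print(c['mount'],c['vertical_fov'],c['cx'],c['cy'])
E
```

```text
pics
{'time': 0.0, 'position': array([187.33114602, 595.72645574, 230.24793106]), 'tool_rot': array([[-5.80418661e-04,  3.00008018e-01,  9.53936503e-01],
       [-1.91652279e-03,  9.53934578e-01, -3.00008579e-01],
       [-9.99997995e-01, -2.00237163e-03,  2.12907735e-05]]), 'contact_force': array([ 0.06635761,  0.16746059, -0.10309186]), 'opening': 85.29807056281233}
scene {'vertical_fov': 51.61153300176716, 'cx': 317.8031336538812, 'cy': 229.1549171554144, 'origin': array([1180.10175165,  501.30563599,  612.65562921]), 'attitude': array([[-0.57281269,  0.49768068, -0.65130605],
       [ 0.81934865,  0.3248416 , -0.47238302],
       [-0.0235246 , -0.80423372, -0.59384738]])}
top {'vertical_fov': 57.05931205161572, 'cx': 307.78670154640866, 'cy': 241.8849096038427, 'origin': array([409.67279551,  68.87411168, 958.99402454]), 'attitude': array([[-0.02489926, -0.97801799,  0.20702858],
       [-0.9996697 ,  0.02567756,  0.00107272],
       [-0.00636513, -0.20693349, -0.97833431]])}
[[ 1.74165629e-03 -3.07176297e-01  9.51651033e-01 -1.42516727e+02]
 [ 9.99998481e-01  5.98948698e-04 -1.63680882e-03  1.46968997e-01]
 [-6.72012766e-05  9.51652438e-01  3.07176874e-01 -7.94330048e+01]
 [ 0.00000000e+00  0.00000000e+00  0.00000000e+00  1.00000000e+00]] 64.08112032650901 322.5994625882207 235.57198347073196
```

View pics/top0.png

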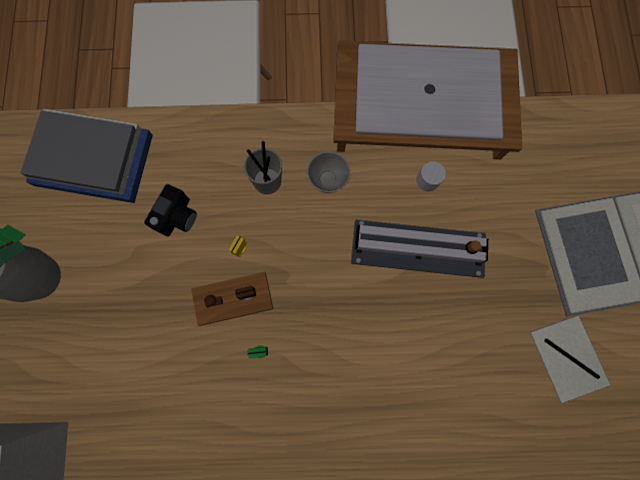

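View pics/scene0.png

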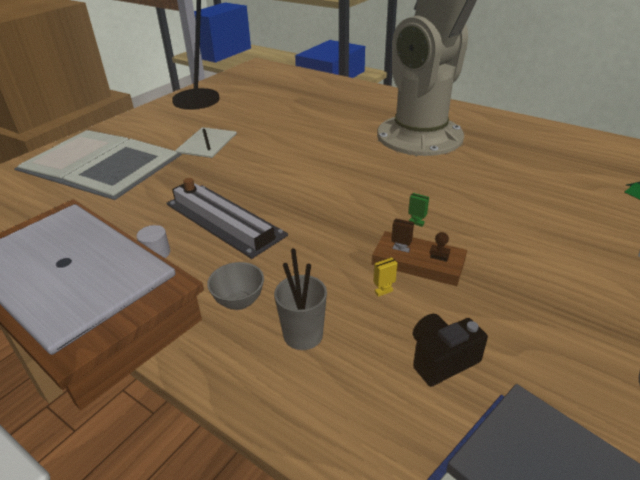

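The top view shows the stand at about (232,299), with the holder at its right seat (246,293) and the stamp at (213,300). The rail is at (420,248) with its knob at (474,247). Next I'll zoom in.

```bash
cat > h.py <<'E'
import numpy as np,cv2
from rig import monitor,cams
def K(c):
    f=240/np.tan(np.radians(c['vertical_fov']/2)); return f
def pose(c,s=None):
    if 'mount' in c:
        M=np.array(c['mount']);R=np.array(s['tool_rot']);return R@M[:3,:3],R@M[:3,3]+np.array(s['position'])
    return np.array(c['attitude']),np.array(c['origin'])
def toplane(c,uv,z,s=None):
    R,o=pose(c,s);uv=np.atleast_2d(uv).astype(float);f=K(c)
    d=np.c_[(uv[:,0]-c['cx'])/f,(uv[:,1]-c['cy'])/f,np.ones(len(uv))]@R.T
    return o+d*((z-o[2])/d[:,2])[:,None]
def proj(c,P,s=None):
    R,o=pose(c,s);q=(np.atleast_2d(P)-o)@R;f=K(c)
    return np.c_[c['cx']+f*q[:,0]/q[:,2],c['cy']+f*q[:,1]/q[:,2]]
E
python3 - <<'E'
import cv2,numpy as np
a=cv2.imread('pics/top0.png')
A=cv2.resize(a[262:337,180:285],None,fx=7.6,fy=7.6,interpolation=cv2.INTER_CUBIC)[:,:798]
A=cv2.resize(a[268:330,182:282],(600,372),interpolation=cv2.INTER_CUBIC)   # x6
B=cv2.resize(a[215:280,345:495],(600,260),interpolation=cv2.INTER_CUBIC)   # x4
i=cv2.convertScaleAbs(np.vstack([A,B])[:600],alpha=1.8);cv2.imwrite('pics/crop1.png',i)
E
```

```text
(no output)
```

View pics/crop1.png

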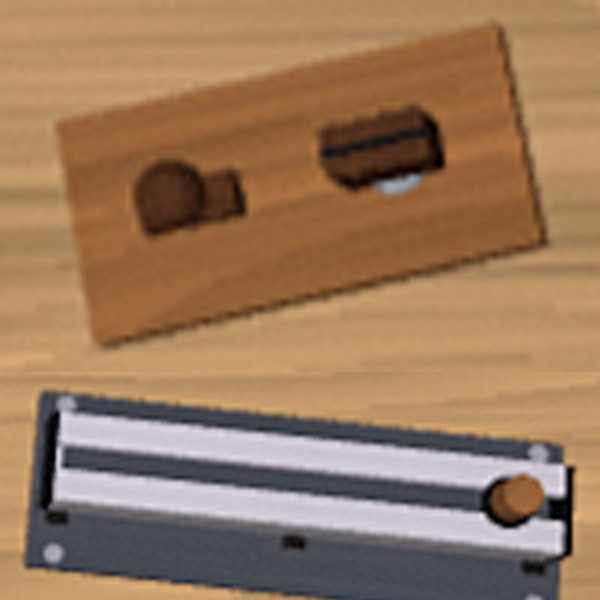

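```bash
python3 - <<'E'
from h import *
c=cams.camera("top")
np.set_printoptions(precision=1,suppress=True)
st=np.array([[57,122],[498,24],[546,243],[102,346]])/6+[182,268]-0.4
P=toplane(c,st,24);print('stand',P,P.mean(0))
ctr=P.mean(0)
v=(P[0]-P[1]+P[3]-P[2]);v/=np.linalg.norm(v);print('yaxis',v,np.degrees(np.arctan2(-v[0],v[1])),[np.linalg.norm(P[i]-P[(i+1)%4]) for i in range(4)])
print('holder pred',ctr-36*v,'stamp',ctr+36*v)
hp=np.array([[320,125],[430,108],[443,165],[325,152],[438,128]])/6+[182,268]-.4
print('holder top pts z=77',toplane(c,hp,77))  # 16+45+22=83
print('holder top pts z=83',toplane(c,hp,83))
r=lambda L:(np.array(L)-[0,372])/4+[345,215]-.4
s=toplane(c,r([[65,457],[490,502],[62,412],[57,505],[565,465],[562,552]]),36);print('slot',s, [np.linalg.norm(s[i]-s[i+1]) for i in(0,2,4)])
w=s[0]-s[1];print('slot ang',np.degrees(np.arctan2(-w[0],w[1])))
print('bolts',toplane(c,r([[67,403],[53,553],[538,453],[533,600]]),8))
print('clips',toplane(c,r([[57,515],[293,541],[533,567]]),10))
print('bracket',toplane(c,r([[42,393],[28,565]]),8))
for n in('penpot',[265,165],95),('bowl',[329,172],50),('knob',[474.5,246.5],62): print(n[0],toplane(c,n[1],n[2]))
E
```

```text
stand [[514.2 319.9  24. ]
 [545.1 163.7  24. ]
 [467.4 147.3  24. ]
 [435.9 301.9  24. ]] [490.7 233.2  24. ]
yaxis [-0.2  1.   0. ] 11.364946541390038 [np.float64(159.17821095232773), np.float64(79.3897195959971), np.float64(157.79490388588331), np.float64(80.36176658540614)]
holder pred [497.7 197.9  24. ] stamp [483.6 268.5  24. ]
holder top pts z=77 [[505.  217.8  77. ]
 [509.8 181.2  77. ]
 [490.7 176.8  77. ]
 [496.  216.1  77. ]
 [503.  178.5  77. ]]
holder top pts z=83 [[504.4 216.8  83. ]
 [509.1 180.4  83. ]
 [490.1 176.1  83. ]
 [495.4 215.1  83. ]
 [502.4 177.8  83. ]]
slot [[ 615.2  -44.    36. ]
 [ 584.8 -268.5   36. ]
 [ 640.1  -43.7   36. ]
 [ 589.2  -38.5   36. ]
 [ 603.8 -310.5   36. ]
 [ 556.9 -303.8   36. ]] [np.float64(226.5440280528117), np.float64(51.16723217296609), np.float64(47.389631339626604)]
slot ang -7.724094324153409
bolts [[ 652.1  -50.1    8. ]
 [ 568.   -38.3    8. ]
 [ 616.8 -307.9    8. ]
 [ 535.5 -296.6    8. ]]
clips [[ 588.6  -41.2   10. ]
 [ 570.9 -168.9   10. ]
 [ 553.2 -297.7   10. ]]
bracket [[658.2 -36.5   8. ]
 [561.7 -24.3   8. ]]
penpot [[758.1 154.6  95. ]]
bowl [[756.3  19.8  50. ]]
knob [[ 580.7 -274.4   62. ]]
```

The crop shows the stand corners, the slot line and the bolts clearly. They put the holder at about (498,198) and the slot at (601,-150), running at about -7.7°. I'll move over the holder.

```bash
python3 -m inch '[[[50,0,-26,37.8,0],[50,0,-26,37.8,0],[50,0,-26,37.8,0],[50,0,-26,37.8,0],[50,0,-26,37.8,0],[50,0,-26,37.8,0],[50,0,-26,37.8,0],[50,0,-26,37.8,0],[50,0,-26,37.8,0],[50,0,-26,37.8,0],[50,0,-26,37.8,0]]]'
python3 -m inch '[[[50,12,0,0,7.6],[50,12,0,0,7.6],[50,12,0,0,7.6],[50,12,0,0,7.6],[50,12,0,0,7.6],[50,12,0,0,7.6],[50,12,0,0,7.6],[50,12,0,0,7.6],[50,0,0,0,0],[50,0,0,0,0]]]'
python3 - <<'E'
from h import *
s=monitor.state();c=cams.camera('wrist');cv2.imwrite('pics/w1.png',c['frame'])
import pickle;pickle.dump((s,c),open('w1.pkl','wb'))
print(s['position'],s['tool_rot'],s['joints'],s['time'])
print(proj(c,[[497.7,197.9,83],[497.7,197.9,24],[483.6,268.5,24]],s))
E
```

```text
time: 1.3
position: [499.1, 197.0, 231.4]
tool_rot: [[0.0, 0.3, 0.954], [0.0, 0.954, -0.3], [-1.0, 0.0, 0.0]]
contact_force: [-0.2, 0.8, 0.8]
opening: 50.0
time: 2.3
position: [498.2, 198.6, 135.4]
tool_rot: [[-0.0, 0.978, 0.207], [-0.0, 0.207, -0.978], [-1.0, -0.0, 0.0]]
contact_force: [0.8, -0.8, -0.3]
opening: 50.6
[498.21706653 198.64804126 135.37812268] [[-3.85376923e-04  9.78237618e-01  2.07487381e-01]
 [-3.74190752e-04  2.07487241e-01 -9.78237653e-01]
 [-9.99999856e-01 -4.54630076e-04  2.86086676e-04]] [-46.82263813  15.81096949  25.79859903 101.17843954  -7.52125578
  64.73877497  -6.67613236] 2.3
[[322.72199274 264.36143304]
 [322.80775639 232.03013585]
 [324.179246   124.05204867]]
```

View pics/w1.png

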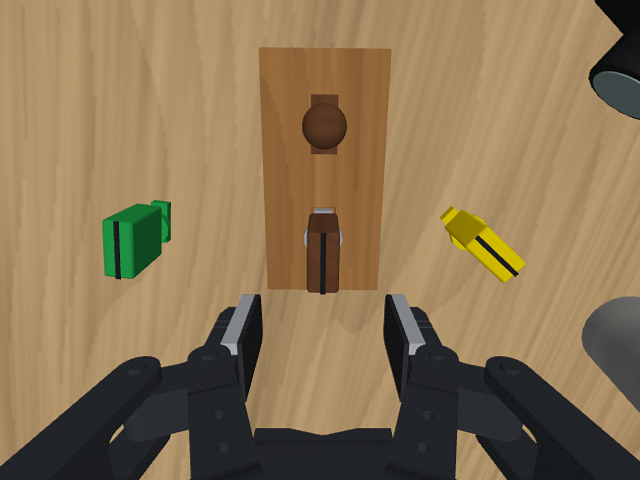

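The wrist view shows the holder's top centred at about (323,262), against a prediction of (322.7,264.4), and its block is aligned with the jaws. The stamp is at (324,125), and the green and yellow decoys are well to either side. I'll descend and grip.

```bash
python3 -m inch '[[[50,16,0,0,0],[50,16,0,0,0],[50,16,0,0,0],[50,16,0,0,0],[50,13,0,0,0],[50,13,0,0,0],[50,0,0,0,0],[0,0,0,0,0],[0,0,0,0,0],[0,0,0,0,0],[0,0,0,0,0],[0,0,0,0,0]]]'
python3 -m inch '[[[0,0,0,0,0],[0,0,0,0,0],[0,-3,0,0,0],[0,-5,0,0,0],[0,-10,0,0,0],[0,-20,0,0,0],[0,-30,0,0,0],[0,-30,0,0,0],[0,0,0,0,0]]]'
```

```text
time: 3.55
position: [499.0, 198.9, 46.1]
tool_rot: [[0.001, 0.979, 0.203], [0.001, 0.203, -0.979], [-1.0, 0.002, -0.001]]
contact_force: [-0.5, 0.1, 5.5]
opening: 17.3
time: 4.45
position: [500.8, 199.4, 148.2]
tool_rot: [[0.006, 0.979, 0.203], [0.004, 0.203, -0.979], [-1.0, 0.007, -0.002]]
contact_force: [0.4, -0.1, -0.8]
opening: 17.7
```

```bash
python3 -m inch '[[[0,3,3.4,45.3,0],[0,3,3.4,45.3,0],[0,3,3.4,45.3,0],[0,3,3.4,45.3,0],[0,3,3.4,45.3,0],[0,3,3.4,45.3,0],[0,3,3.4,45.3,0],[0,3,3.4,45.3,0],[0,0,0,0,6.4],[0,0,0,0,6.5],[0,0,0,0,6.5],[0,0,0,0,0]]]'
python3 -m inch '[[[0,8,0,0,0],[0,8,0,0,0],[0,8,0,0,0],[0,0,0,0,0]]]'
python3 - <<'E'
from h import *
s=monitor.state();c=cams.camera('wrist');cv2.imwrite('pics/w2.png',c['frame'])
import pickle;pickle.dump((s,c),open('w2.pkl','wb'))
print(s['position'],s['tool_rot'],s['joints'],s['contact_force'],s['opening'])
E
```

```text
time: 5.65
position: [598.3, -150.5, 118.7]
tool_rot: [[-0.001, 0.991, -0.135], [-0.0, -0.135, -0.991], [-1.0, -0.001, 0.0]]
contact_force: [-0.6, -0.6, -1.1]
opening: 17.3
time: 6.05
position: [597.6, -150.2, 93.4]
tool_rot: [[-0.003, 0.991, -0.132], [0.001, -0.132, -0.991], [-1.0, -0.003, -0.0]]
contact_force: [-0.0, 0.5, -2.0]
opening: 16.7
[ 597.61007327 -150.2230967    93.39224189] [[-2.91578427e-03  9.91208356e-01 -1.32278088e-01]
 [ 5.29929048e-04 -1.32277100e-01 -9.91212635e-01]
 [-9.99995609e-01 -2.96026021e-03 -1.39578612e-04]] [-15.64016684  30.44301304  36.94818106  91.33058135 -19.60916645
  65.0230065   18.32862284] [-0.01070307  0.49453681 -1.97185355] 16.676652716883794
```

View pics/w2.png

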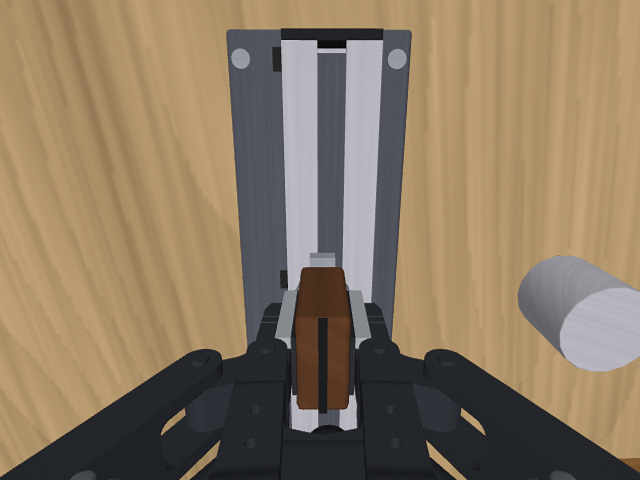

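The slot runs between about u=317 and 346 near the top of the picture, and the foot end is at (322,258). The foot needs a few mm along +tool y, which I'll measure now.

```bash
python3 - <<'E'
from h import *
import pickle
s,c=pickle.load(open('w2.pkl','rb'));g=c['frame'].mean(2)
np.set_printoptions(precision=1,suppress=True)
R=np.array(s['tool_rot']);p=np.array(s['position'])
def edges(v):
    d=np.diff(cv2.GaussianBlur(g,(1,3),0)[v]);L=300+np.argmin(d[300:330]);r=330+np.argmax(d[330:360]);
    sub=lambda i:i+.5+0.5*(abs(d[i+1])-abs(d[i-1]))/(abs(d[i-1])+abs(d[i])+abs(d[i+1]))*2
    return sub(L),sub(r)
for v in range(70,250,20):
    l,r=edges(v);W=toplane(c,[[l,v],[r,v]],36,s);T=(W-p)@R
    m=W.mean(0);print(v,(l,r),W[0][:2],W[1][:2],'tool y,z',T.mean(0)[1:],'w',T[1,1]-T[0,1])
print(g[259,300:350].astype(int))
# foot end predicted: foot top z = TCP-30+7, y end 15
q=lambda dy,x:p+R@np.array([x,dy,-15]);print(proj(c,[q(-6,23),q(6,23),q(-6,30),q(6,30)],s))
E
```

```text
70 (np.float64(316.80900621118013), np.float64(345.6827411167513)) [606.9 -52.8] [620.6 -54.7] tool y,z [  3.4 -97.8] w 13.878925683954126
90 (np.float64(316.8290273556231), np.float64(345.3742857142857)) [605.7 -61.7] [619.5 -63.6] tool y,z [  3.4 -88.8] w 13.92780157532907
110 (np.float64(316.83691481197235), np.float64(344.8143297380586)) [604.4 -70.9] [618.1 -72.8] tool y,z [  3.3 -79.5] w 13.85962379553419
130 (np.float64(316.83104500381387), np.float64(344.5985797827903)) [603.1 -80.4] [616.9 -82.2] tool y,z [  3.4 -69.9] w 13.969374927840681
150 (np.float64(316.8420245398773), np.float64(344.14780876494024)) [601.7 -90.2] [615.6 -92. ] tool y,z [  3.3 -60.1] w 13.953904161307902
170 (np.float64(317.1869699306091), np.float64(343.6556451612903)) [ 600.5 -100.3] [ 614.2 -102.1] tool y,z [  3.3 -49.9] w 13.743009814084317
190 (np.float64(317.20935582822085), np.float64(343.4749804534793)) [ 599.1 -110.7] [ 612.8 -112.5] tool y,z [  3.4 -39.4] w 13.85982266003876
210 (np.float64(317.1879875195008), np.float64(342.80242825607064)) [ 597.6 -121.5] [ 611.2 -123.3] tool y,z [  3.2 -28.5] w 13.740182178738403
230 (np.float64(317.18564742589706), np.float64(342.65238095238095)) [ 596.1 -132.6] [ 609.9 -134.4] tool y,z [  3.3 -17.3] w 13.891070289701245
[183 182 182 183 184 185 186 185 186 173 157 157 156 156 156 156 157 158
 157 156 155 153 155 155 155 158 157 157 157 157 158 158 159 158 161 111
  84  85  84  85  84  80 123 187 187 183 183 183 186 186]
[[311.2 256.7]
 [337.1 256.7]
 [311.6 251.4]
 [336.6 251.4]]
```

```bash
python3 -m inch '[[[0,8,2.2,0,0],[0,8,2,0,0],[0,6,0,0,0],[0,0,0,0,0],[0,0,0,0,0]]]'
python3 - <<'E'
from h import *
s=monitor.state();c=cams.camera('wrist')
f=c['frame'];cv2.imwrite('pics/w3.png',cv2.resize(f[180:300,260:400],None,fx=5,fy=5,interpolation=cv2.INTER_CUBIC))
print(s['position'],s['contact_force'],s['time']);g=f.mean(2).astype(int)
for v in range(190,275,8):print(v,g[v,300:350])
E
```

```text
time: 6.6
position: [602.7, -151.3, 73.1]
tool_rot: [[-0.001, 0.991, -0.133], [-0.0, -0.133, -0.991], [-1.0, -0.001, 0.0]]
contact_force: [-0.4, 0.7, -1.8]
opening: 17.2
[ 602.70987808 -151.31287849   73.05198927] [-0.41602112  0.68604866 -1.80976778] 6.6
190 [187 189 189 188 191 155  91  85  84  85  85  83  83  84  84  85  86  87
  85  85  84  84  85  85  86  87  86  82  82  85  83  86  86  85  88 189
 188 185 184 186 187 189 189 188 189 188 188 187 187 186]
198 [187 189 189 189 191 155  91  85  85  84  83  83  83  83  84  85  87  86
  84  85  85  84  84  84  88  87  86  84  83  83  85  85  86  84  86 189
 188 185 184 186 187 189 188 187 188 188 187 189 187 185]
206 [187 188 189 189 190 176  99  83  84  87  84  85  84  84  84  86  87  87
  86  84  86  84  85  85  86  87  87  83  84  83  84  86  86  82 115 188
 187 184 183 186 187 188 188 187 188 188 189 187 187 185]
214 [187 188 190 189 190 175  99  82  86  85  83  84  85  84  84  84  85  87
  86  83  85  84  83  86  86  86  85  85  82  83  85  86  86  81 120 188
 187 185 183 185 187 188 189 188 189 188 188 187 186 186]
222 [187 188
[... 743 characters left out ...]
87  83  78 170 188
 186 184 184 186 187 187 187 188 188 189 188 187 186 185]
254 [187 187 188 188 189 192 129  85  83  94 129 129 127 128 126 126 128 128
 127 128 127 126 127 127 127 129 129 127 128 130 129 129 130 127 122 187
 187 184 184 185 186 187 187 188 188 188 188 187 185 184]
262 [187 188 188 188 188 191 153  90  81 120 157 158 155 156 155 156 157 158
 156 155 156 153 154 155 156 158 158 157 157 157 158 159 158 157 155 178
 186 183 184 185 186 187 186 188 188 188 187 185 185 183]
270 [194 109  47  46  51  52  53  52  51  53  50  49  52  50  50  50  47  49
  48  47  50  48  47  47  50  48  48  51  50  50  48  53  51  52  54  48
  54  53  53  54  52  46  37 124 192 191 187 186 185 182]
```

View pics/w3.png

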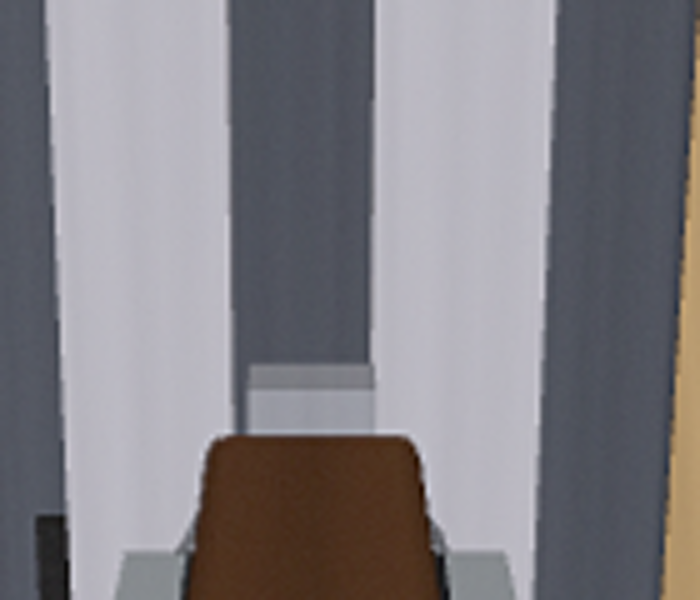

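The foot's near end spans 309.5–334.5 and the slot 306.3–334.2, so the foot sits about 0.9 mm too far along +tool y. I'll correct that and go down gently.

```bash
python3 -m inch '[[[0,0,-0.9,0,0],[0,0,0,0,0],[0,2,0,0,0],[0,0,0,0,0]]]'
python3 - <<'E'
from h import *
s=monitor.state();c=cams.camera('wrist')
g=c['frame'].mean(2).astype(int);print(s['position'],s['contact_force'])
for v in (240,246,250,254,258,262,264):print(v,g[v,300:345])
E
```

```text
time: 7.05
position: [601.8, -151.0, 71.1]
tool_rot: [[-0.0, 0.991, -0.133], [0.0, -0.133, -0.991], [-1.0, -0.0, -0.0]]
contact_force: [-1.0, 0.4, -2.0]
opening: 17.3
[ 601.84189998 -151.03521704   71.08892337] [-0.97034891  0.39274645 -2.04775941]
240 [186 187 187 188 189 189 190 175  98  83  86  84  85  85  86  85  87  86
  86  86  86  86  84  86  86  85  86  88  84  85  84  85  85  86  85  79
 171 188 187 184 184 186 187 188 188]
246 [186 187 187 188 189 189 190 174  99  83  87  83  86  86  83  84  86  86
  88  87  86  85  84  85  85  86  86  85  83  83  84  84  83  85  83  83
 171 188 186 185 184 185 187 186 187]
250 [186 187 188 188 189 188 190 175  98  82  84  85  85  84  83  83  85  84
  87  87  84  86  84  85  85  86  86  85  84  83  84  84  86  86  84  84
 170 188 185 184 184 186 187 187 188]
254 [186 187 187 188 188 188 189 195 103  90 128 129 128 126 127 126 127 127
 128 127 126 125 126 126 129 130 129 127 129 130 129 130 130 129 130  85
 170 187 186 183 183 185 187 186 187]
258 [186 186 187 188 189 189 190 194 102 118 157 158 157 157 157 156 157 158
 157 156 155 154 154 156 157 158 160 158 158 158 160 160 158 159 158 107
 168 186 186 183 184 185 186 186 187]
262 [185 187 188 188 189 187 189 194 102 116 157 158 156 157 156 156 157 157
 157 157 155 153 154 155 156 158 157 157 157 158 159 160 159 158 159 106
 188 187 184 183 185 185 186 187 187]
264 [185 186 188 189 189 189 189 194 102 118 157 158 156 157 156 156 157 156
 157 156 154 154 155 156 156 159 158 158 157 158 159 160 158 158 158 106
 187 188 185 183 185 185 186 187 188]
```

The foot now sits at 309.6–335.2 within a slot of 308.0–336.1, so it is centred. I'll descend in small steps and watch the force.

```bash
python3 -m inch '[[[0,1.5,0,0,0],[0,1.5,0,0,0],[0,1,0,0,0],[0,0,0,0,0]]]'; python3 -m inch '[[[0,1,0,0,0],[0,1,0,0,0],[0,0,0,0,0]]]';  python3 -m inch '[[[0,1,0,0,0],[0,1,0,0,0],[0,0,0,0,0]]]'
```

```text
time: 7.5
position: [601.8, -151.1, 67.0]
tool_rot: [[-0.0, 0.991, -0.133], [0.0, -0.133, -0.991], [-1.0, -0.0, 0.0]]
contact_force: [-0.3, -0.5, -1.3]
opening: 17.3
time: 7.8
position: [601.9, -151.1, 65.1]
tool_rot: [[-0.0, 0.991, -0.133], [0.0, -0.133, -0.991], [-1.0, -0.0, 0.0]]
contact_force: [-0.4, -0.3, -1.3]
opening: 17.8
time: 8.1
position: [601.9, -151.1, 63.1]
tool_rot: [[-0.0, 0.991, -0.133], [0.0, -0.133, -0.991], [-1.0, -0.0, 0.0]]
contact_force: [0.9, 0.4, -1.8]
opening: 17.6
```

```bash
python3 -m inch '[[[0,1,0,0,0],[0,1,0,0,0],[0,1,0,0,0],[0,0,0,0,0]]]'; python3 -m inch '[[[0,1,0,0,0],[0,1,0,0,0],[0,1,0,0,0],[0,0,0,0,0]]]';  python3 -m inch '[[[0,1,0,0,0],[0,1,0,0,0],[0,0,0,0,0]]]'; python3 -m inch '[[[0,1,0,0,0],[0,1,0,0,0],[0,0,0,0,0]]]'
```

```text
time: 8.5
position: [601.8, -151.1, 60.1]
tool_rot: [[-0.0, 0.991, -0.133], [0.0, -0.133, -0.991], [-1.0, -0.0, 0.0]]
contact_force: [0.2, 0.2, -2.0]
opening: 17.5
time: 8.9
position: [601.8, -151.1, 57.1]
tool_rot: [[-0.0, 0.991, -0.133], [-0.0, -0.133, -0.991], [-1.0, -0.0, 0.0]]
contact_force: [-0.1, -0.4, -2.1]
opening: 17.6
time: 9.2
position: [602.0, -151.2, 55.3]
tool_rot: [[0.0, 0.991, -0.133], [-0.0, -0.133, -0.991], [-1.0, 0.0, 0.0]]
contact_force: [1.3, 0.5, -2.1]
opening: 17.0
time: 9.5
position: [602.0, -151.2, 53.4]
tool_rot: [[0.0, 0.991, -0.133], [-0.0, -0.133, -0.991], [-1.0, 0.0, 0.0]]
contact_force: [-0.5, -0.3, 2.1]
opening: 17.5
```

The strip is met at TCP z of about 54.5. I'll press further.

```bash
python3 -m inch '[[[0,1,0,0,0],[0,0.5,0,0,0],[0,0,0,0,0]]]'; python3 -m inch '[[[0,1,0,0,0],[0,0.5,0,0,0],[0,0,0,0,0]]]'
```

```text
time: 9.8
position: [602.1, -151.2, 51.9]
tool_rot: [[0.0, 0.991, -0.133], [-0.0, -0.133, -0.991], [-1.0, 0.0, 0.0]]
contact_force: [-0.6, 0.6, 2.8]
opening: 17.4
time: 10.1
position: [602.1, -151.2, 50.4]
tool_rot: [[0.0, 0.991, -0.133], [-0.0, -0.133, -0.991], [-1.0, 0.0, 0.0]]
contact_force: [-1.6, 0.1, 5.0]
opening: 17.1
```

```bash
python3 -m inch '[[[0,0,0,0,-4],[0,0,0,0,-4],[0,0,0,0,-4],[0,0,0,0,0]]]'; python3 -c "
from rig import monitor;s=monitor.state();print(s['ft_torque'],s['joints'])"
```

```text
time: 10.5
position: [602.5, -151.3, 50.7]
tool_rot: [[0.001, 0.997, 0.077], [-0.0, 0.077, -0.997], [-1.0, 0.001, 0.0]]
contact_force: [0.8, -0.6, 4.2]
opening: 17.2
[-0.01318137 -0.08214434  0.00014948] [-12.66848444  32.88168407  32.85287562  92.69912854 -19.84008189
  60.25210491  30.33297708]
```

It turns freely with no torque, so the foot is below the lips. I'll continue to 90°.

```bash
python3 -m inch '[[[0,0,0,0,-6],[0,0,0,0,-6],[0,0,0,0,-6],[0,0,0,0,-6],[0,0,0,0,0]]]'; python3 -m inch '[[[0,0,0,0,-6],[0,0,0,0,-6],[0,0,0,0,-6],[0,0,0,0,0]]]';python3 -m inch '[[[0,0,0,0,-6],[0,0,0,0,-6],[0,0,0,0,-6],[0,0,0,0,-6],[0,0,0,0,-6],[0,0,0,0,-6],[0,0,0,0,0],[0,0,0,0,0]]]'; python3 -c "
from rig import monitor;s=monitor.state();print(s['ft_torque'],s['joints'])"
```

```text
time: 11.0
position: [602.4, -151.2, 50.6]
tool_rot: [[0.001, 0.88, 0.474], [0.0, 0.474, -0.88], [-1.0, 0.001, 0.0]]
contact_force: [0.8, -0.6, 3.6]
opening: 17.5
time: 11.4
position: [602.2, -151.1, 50.4]
tool_rot: [[0.0, 0.692, 0.722], [0.0, 0.722, -0.692], [-1.0, 0.0, 0.0]]
contact_force: [0.4, -0.1, 4.3]
opening: 17.5
time: 12.2
position: [602.1, -151.1, 50.3]
tool_rot: [[0.0, 0.14, 0.99], [0.0, 0.99, -0.14], [-1.0, 0.0, 0.0]]
contact_force: [0.8, 0.8, 3.9]
opening: 17.5
[0.00858526 0.00355992 0.0039955 ] [ -0.6564266   30.19613352  15.96117558  92.13984304  -9.29681424
  58.96229249 100.0215047 ]
```

```bash
python3 -m inch '[[[0,-1,0,0,0],[0,-1,0,0,0],[0,0,0,0,0]]]'; python3 -m inch '[[[40,0,0,0,0],[40,0,0,0,0],[40,0,0,0,0],[40,0,0,0,0]]]'; python3 -m inch '[[[45,-2,0,0,0],[45,-5,0,0,0],[45,-10,0,0,0],[45,-20,0,0,0],[45,-30,0,0,0],[45,-30,0,0,0],[45,0,0,0,0],[45,0,0,0,0]]]'
python3 - <<'E'
from h import *
s=monitor.state();c=cams.camera('wrist');t=cams.camera('scene')['frame']
cv2.imwrite('pics/w4.png',np.hstack([cv2.resize(c['frame'],(400,300)),cv2.resize(t[150:300,150:350],(400,300),interpolation=cv2.INTER_CUBIC)]))
import pickle;pickle.dump((s,c),open('w4.pkl','wb'))
E
```

```text
time: 12.5
position: [602.0, -151.1, 52.3]
tool_rot: [[-0.0, 0.135, 0.991], [-0.0, 0.991, -0.135], [-1.0, -0.0, 0.0]]
contact_force: [1.2, -0.9, 2.5]
opening: 17.2
time: 12.9
position: [601.6, -151.1, 51.9]
tool_rot: [[-0.001, 0.133, 0.991], [0.0, 0.991, -0.133], [-1.0, -0.0, -0.001]]
contact_force: [-0.2, -0.4, -0.0]
opening: 39.9
time: 13.7
position: [602.6, -151.3, 151.0]
tool_rot: [[0.003, 0.133, 0.991], [-0.0, 0.991, -0.133], [-1.0, 0.0, 0.003]]
contact_force: [-0.0, 0.1, -0.7]
opening: 45.2
```

View pics/w4.png

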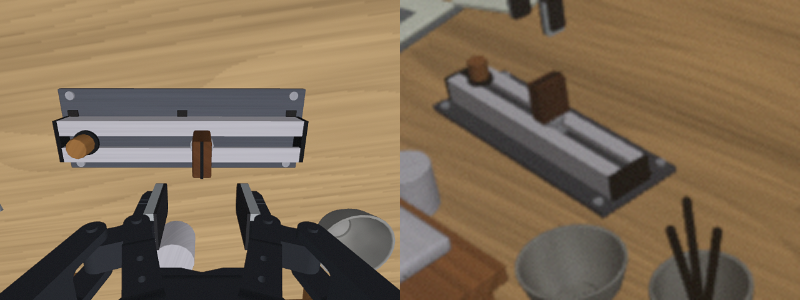

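The picture shows the holder standing upright and crosswise in the slot at (202,155), with the gripper clear of it. One numeric check for disturbance to the other things, then I'll hand in.

```bash
python3 - <<'E'
from h import *
from rig import manip
a=cv2.imread('pics/top0.png').astype(int);b=cams.camera('top')['frame'].astype(int)
d=abs(a-b).max(2)
for n,(x,y,w,h) in dict(stamp=(200,288,28,24),pot=(245,140,42,56),bowl=(305,150,48,46),cam=(140,180,60,60),tin=(414,160,34,34),holder_seat=(232,282,28,22)).items():
    print(n,(d[y:y+h,x:x+w]>40).sum())
s=monitor.state();print(s['contact_force'],s['time'],s['opening']);print(manip.finish_job())
E
```

```text
stamp 0
pot 0
bowl 0
cam 0
tin 161
holder_seat 185
[-0.58532429  0.10446452 -0.95357286] 13.85 45.24515129335101
the job is handed in; nothing more can be done
None
```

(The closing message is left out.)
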